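# Latch the sprung shuttle of the puck fixture and swing its keeper across

## Robot

A 7-joint arm with a two-finger parallel gripper is mounted at the origin on a cart in front of the work surface, level with it; the furniture and walls round the work are solid. World frame = base frame: x ahead of the robot, y to its left, z up, the work surface at z = 0. Lengths are in m, angles in rad, forces in N, time in s.
With the tool pointing down it reaches from about 0.35 to 0.9 m from the base axis. Payload 8.1 kg.
Tool frame: the origin (TCP) lies between the finger pads; the fingertips stand ahead of it and the grasp point (between the pads) is the TCP (arm.nose_length is the z of the fingertips in the tool frame, in m); z points along the fingers, y is the line along which they close (so a half turn about z gives the same grasp; the last joint's range is limited). The gripper opens to 92 mm and grips with 3 to 60 N. Pads are 19 mm wide; open, the fingers measure 130 mm over their backs; the gripper's body (75 mm by 190 mm) begins 47 mm behind the grasp point.
Start: joints at [-1.285, 0.434, 0.025, 1.573, -0.012, 1.134, -0.075], TCP at [0.237, 0.578, 0.246] pointing down, gripper open.
Joint ranges: [-2.62, 2.62], [-0.44, 2.09], [-1.27, 1.32], [0.08, 2.57], [-1.32, 4.46], [0.12, 2], [-2.74, 2.74]. Speed limits (rad/s): [2.22, 2.22, 3.01, 3.01, 3.14, 3.14, 3.14].

## Interface

Orientations are given as a rotation vector (axis times angle).
In Python, from cell import sensors, optics, arm gives the robot as it stands.
- The arm moves only by the tool arm_command, never from a script. Its argument "deltas" is one flat list of numbers, 7 for each row, row after row: the turn, a rotation vector about the world's x, y, z as a fraction of full scale, then the shift along the world's x, y, z as a fraction of full scale, then the finger opening in mm, from 0 to 91.8. In form: [wx, wy, wz, dx, dy, dz, fingers, wx, wy, wz, dx, dy, dz, fingers, ...]. A call has 1 to 20 rows; each row is the pose to reach, as a shift and turn from the pose commanded when the call began; what a row does not reach only later rows make up. Full scale, the value 1, is 1 m for a shift and 90 degrees for a turn. A row lasts 1/10 s, in which the tool goes at most 50 mm and 8.59 degrees, less where a joint would pass 70% of its speed; a pose out of reach is approached as far as the arm can. A call with a number of a shift or a turn outside -1 to 1 is refused whole. A call with a gripper value outside its range is refused whole. The fingers move at their own pace and stop on an object; "force" is the grip in N (left out, the last holds). Time passes only in rows, so rows that repeat a pose let the fingers close. It gives the time, the measured TCP pose, the force, the opening and the grip force at its end, in the units of the state.
- sensors.observe(): the state, without advancing time (a new reading comes with each control period).
- optics.get_image(name): name is "scene" or "top" or "wrist"; returns the picture (400x640x3 uint8, blue, green, red); there is no depth.
- optics.calibration(name): a dict with "camera_matrix" (3x3 intrinsics, pixels), "D" ([k1, k2, p1, p2, k3] as OpenCV has them; the pictures are not rectified), "rvec" (rotation vector, rad) and "tvec" (3), from world to camera coordinates, as OpenCV has them. Camera axes: x right, y down, z forward; pixel columns grow to the right and rows downward; lengths in m; the calibration is good to about 2 mm. A picture is of the moment at which its call begins: read the wrist's pose just before it. calibration takes no time and is no camera call; for the wrist camera it gives the pose at the moment of the call.
- arm.sign_off(): hands the job in; it is judged then, once.
The state is a dict: "clock": time; "joints": joint angles; "dq": joint speeds; "joint_efforts": joint torques, N m; "position": TCP position; "ee_rot": TCP orientation; "force": force on the tool from outside, world axes, zero at the start; "ft_torque": the same for the moment, N m; "width": opening from 0.0 (shut) to 1.0 (fully open); "gripper_force": force on a finger pad.
Only numpy, scipy, OpenCV 4.12 (cv2) and the standard library are available. Lean on these libraries where they do the work, as an engineer would, in place of code of your own. Each camera call takes 0.05 s, during which the arm holds its last target. There are 200 camera calls.

## Task

Push the sprung shuttle of the puck fixture forward by its upright tab until it is well past the stop pin, then let go so that it springs back and latches on the pin in the mid position, with its puck under the sighting ring. Then, with the shuttle latched, push the keeper fully across in front of it. Only push with the fingertips: the puck stays seated in its nest, and the loupe, the spare puck and the paste tin beside it on the board stay where they are.

Things in the scene. Friction and masses are not known exactly. Their poses are not given: they have to be found in the camera images.
- fixture: The puck fixture: an aluminium plate 200 x 120 x 12 mm (top z 12 mm) on a grey board 210 x 280 x 6 mm (top z 6 mm), fixed to the bench. Origin on the bench under the plate, 10 mm behind its centre (plate spans x -90..+110, y -60..+60 mm). +x is the direction in which the shuttle is pushed (away from the robot, give or take 0.6 rad), +y to the left, z up.
- pin_spot (a point): Round tip of the sprung stop pin at rest, at (+31, +28) mm in the fixture's frame, z 26 mm. The pin springs out of a dark block on the +y side (y +36..+58, top z 35 mm); its black knob reaches to y +71 mm. A one-way tooth on the shuttle shoves it aside on the way forward; it then snaps in behind the tooth and stops the shuttle's return.
- ring_centre (a point): Centre of the steel sighting ring (52 mm outside, 38 mm inside, z 56 to 61 mm), fixed at (+35, 0) mm in the fixture's frame on a post at (+25, -46) mm: above the puck when the shuttle is latched.
- shuttle (a joint): Travel of the sprung steel shuttle (block 80 x 48 mm, top z 31 mm) along the fixture's +x, m: 0 = home (start), 0.070 = far stop. A spring drives it home (3 N at 0, 6.5 N at 0.070; damper 25 N s/m); passing the stop pin, 0.014 to 0.033, takes a few N more. Pushed to 0.045..0.070 and let go, it returns to 0.035 and stays: latched mid position. Let go before 0.028 it goes back to 0.
- push_face (a point): Centre, 40 mm above the bench, of the flat rear face of the shuttle's upright push tab (face 36 mm wide across y, reaching from z 13 to 55 mm; tab 12 mm thick along x). It faces the fixture's -x and moves with the shuttle; with the shuttle home it lies at x -67, y 0 mm in the fixture's frame. Push here along the fixture's +x.
- nest (a point): Where the centre of a seated puck lies; 32.5 mm above the bench, moves with the shuttle (fixture x = 0 + shuttle travel, y 0). The nest is a round pocket 34.5 mm across and 9 mm deep.
- puck_centre (a point): Centre (half-way up) of the loose resin puck that lies in the nest, 32 mm across, 21 mm tall, 12 mm of it standing above the shuttle. It rides along; leave it seated.
- keeper (a joint): Angle of the keeper, rad: 0 = open, its bar points along the fixture's +x beside the shuttle's path; 1.571 = fully across (stop), its bar points along +y just in front of the latched shuttle. Starts at 0 to 0.15. Turns counter-clockwise from above, stays where it is left, takes about 1 N at its post. While across, it stops the shuttle at 0.039.
- keeper_post (a point): Middle (z 52 mm) of the upright black post near the keeper's free end, 12 mm in diameter, reaching to z 62 mm; the bar below it has its top at z 30 mm. It lies 55 mm from the pivot: in the fixture's frame at about (+124, -42) mm when open and (+69, +13) mm when across. Push the post from outside, first along +y, then round towards -x.
- keeper_pivot (a point): Upright pivot of the keeper, at (+69, -42) mm in the fixture's frame, z 26 mm. The bar is 10 mm wide and reaches 62 mm from here.
- loupe_centre (a point): Centre (half-way up) of the small black stand loupe, a round barrel 39 mm across and 24 mm tall; loose bystander standing on the grey board beside the fixture.
- spare_puck_centre (a point): Centre (half-way up) of the loose resin puck, 32 mm across and 17 mm tall; loose bystander standing on the grey board beside the fixture.
- paste_tin_centre (a point): Centre (half-way up) of the round flat tin with a screw lid, 60 mm across and 24 mm tall; loose bystander standing on the grey board beside the fixture.
Not all that is in view belongs to the job. What is shaped like the part that bears puck_centre but blue, turquoise or yellow is not meant.

How it is judged:
By the outcome, as a careful person would: the job done as asked, in the order asked, and still so for the second after the job is handed in, with the robot touching nothing.
It also fails if it takes over 45 s, if anything falls off the work surface, if the arm or the gripper's body presses on something with over 40 N, if the wrist force passes 120 N, or if a joint passes its speed limit or range.

## Working session

There is one attempt and no reset: what is moved stays moved. The work goes in short steps, Python scripts to look and compute and a tool call to move; the robot and the scene stay as the last step left them, time stands still between calls to the robot, and variables do not carry over. Pictures are saved under pics/ and viewed, at most 10 in all, crops included, and the job is handed in when it is done.

Besides the shell and the picture viewer there is one more tool, called after "Emit:" by a JSON object that holds its "api" and its "payload". arm_command: Moves the arm, as the interface text tells. Its arguments: {"type":"object","properties":{"deltas":{"type":"array","items":{"type":"number"}},"force":{"type":"number"}},"required":["deltas"]}

```bash
mkdir -p pics; python3 - <<'E'
from cell import sensors, optics, arm
import cv2
s=sensors.observe();print(s['clock'],s['position'],s['ee_rot'],s['width'],arm.nose_length)
for n in('scene','top'):
    cv2.imwrite(f'pics/{n}0.png',optics.get_image(n))
    c=optics.calibration(n);print(n,c['camera_matrix'],c['D'],c['rvec'],c['tvec'])
E
```

```text
0.0 [0.23675427 0.57788688 0.24492734] [-6.06907023e-01 -3.08222806e+00  2.51011080e-03] 1.0007015898861475 0.019
scene [[411.04069634   0.         321.49893828]
 [  0.         411.04069634 195.26814486]
 [  0.           0.           1.        ]] [-0.07420397  0.          0.          0.          0.        ] [ 1.99758873 -1.11716449  0.57209453] [-0.34633614  0.31260025  0.60510779]
top [[417.85253116   0.         315.6783922 ]
 [  0.         417.85253116 205.91768899]
 [  0.           0.           1.        ]] [-0.0627909  0.         0.         0.         0.       ] [ 2.16708367 -2.12804439  0.07707362] [-0.07804018  0.53593183  0.92358914]
```

View pics/scene0.png

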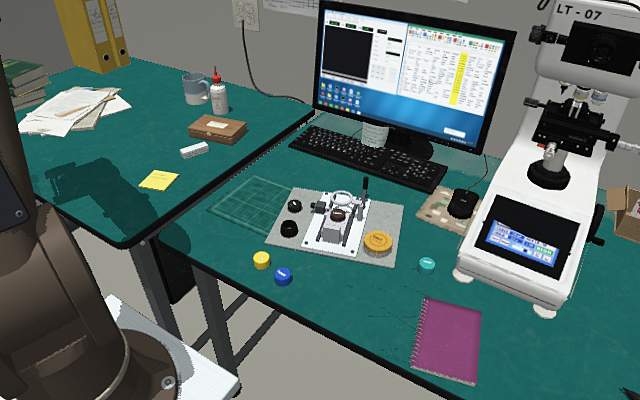

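View pics/top0.png

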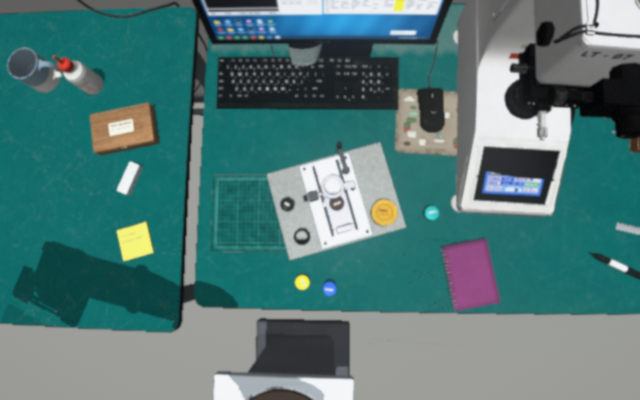

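The scene image shows the fixture at about (338,220): puck at (338,214), tin (378,242), loupe (290,228) and spare puck (295,205). In the top image its board spans (268,175) to (406,226). Next I'll check an enlarged crop.

```bash
python3 - <<'E'
import cv2,numpy as np
a=cv2.imread('pics/top0.png')[135:265,260:412]; b=cv2.imread('pics/scene0.png')[170:275,255:410]
a=cv2.resize(a,None,fx=5,fy=5,interpolation=cv2.INTER_CUBIC)[:600]; 
a=cv2.resize(cv2.imread('pics/top0.png')[138:263,262:412],None,fx=4.8,fy=4.8,interpolation=cv2.INTER_CUBIC)
b=cv2.resize(b,None,fx=5,fy=5,interpolation=cv2.INTER_CUBIC)
cv2.imwrite('pics/ta.png',a);cv2.imwrite('pics/sb.png',b)
E
```

```text
(no output)
```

View pics/ta.png

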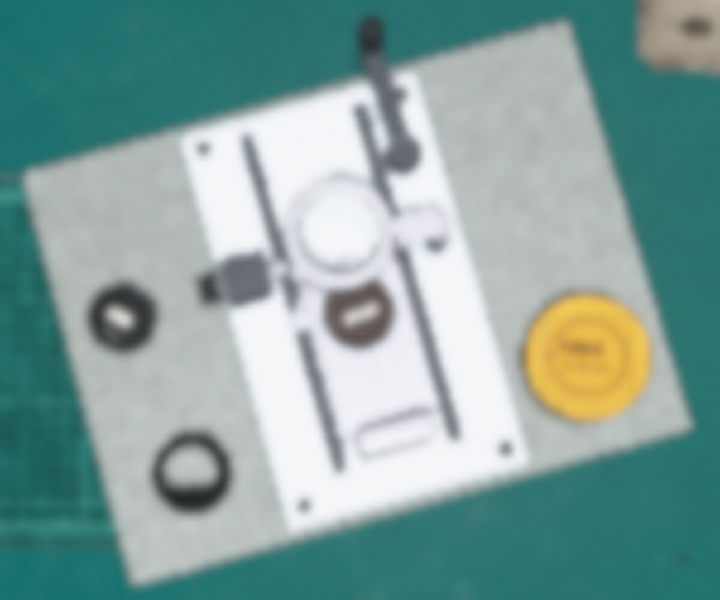

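View pics/sb.png

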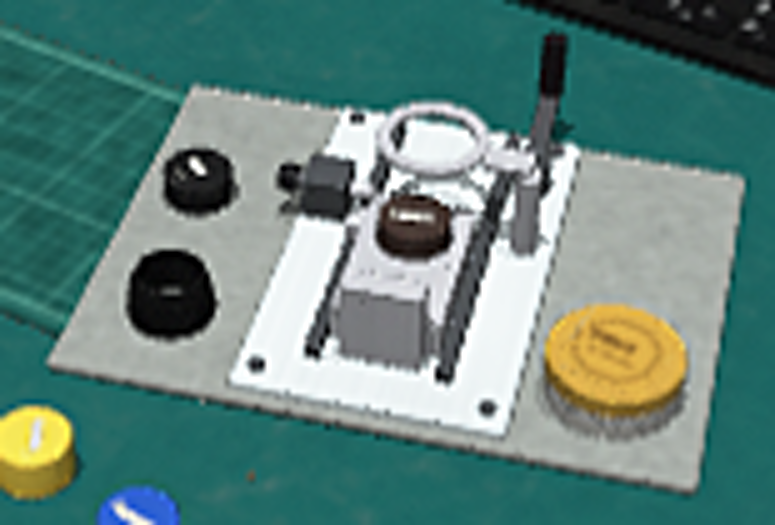

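The crops show the seated dark brown puck at top (337,204), with lookalikes in yellow (302,282), blue (329,288) and turquoise (432,213). Only the brown one sits in the nest, so that is the one meant. The keeper post's black cap is at top (339,145) and the plate's corners are clear.

```bash
cat >h.py <<'E'
import cv2,numpy as np
from cell import optics
def ray(n,px):
    c=optics.calibration(n);R=cv2.Rodrigues(np.array(c['rvec']))[0];t=np.array(c['tvec']).ravel()
    p=cv2.undistortPoints(np.array(px,float).reshape(-1,1,2),np.array(c['camera_matrix']),np.array(c['D'])).reshape(-1,2)
    d=np.c_[p,np.ones(len(p))]@R
    return -R.T@t,d
def plane(n,px,z):
    o,d=ray(n,px);return (o+d*((z-o[2])/d[:,2])[:,None])[:,:2]
def fit(m,w):
    mc,wc=m.mean(0),w.mean(0);a,b=m-mc,w-wc
    th=np.arctan2((a[:,0]*b[:,1]-a[:,1]*b[:,0]).sum(),(a*b).sum());R=np.array([[np.cos(th),-np.sin(th)],[np.sin(th),np.cos(th)]])
    return th,wc-R@mc,R,w-(m@R.T+(wc-R@mc))
E
python3 - <<'E'
from h import *
M=np.array([[110,60],[110,-60],[-90,-60],[-90,60]])/1e3
T=np.array([[180,132],[415,68],[527,465],[290,533]])/4.8+[262,138]
S=np.array([[340,108],[580,148],[508,435],[230,382]])/5+[255,170]
for n,p in(('top',T),('scene',S)):
    w=plane(n,p,.012);th,t,R,r=fit(M,w);print(n,th,t,'res mm',(r*1e3).round(1).tolist())
    loc=lambda px,z:((plane(n,px,z)-t)@R*1e3).round(1).tolist()
    if n=='top':
        q=lambda x,y:[[x/4.8+262,y/4.8+138]]
        print('post',loc(q(371,33),.062),'pivot',loc(q(400,155),.035),'puck',loc(q(360,312),.043),'ring',loc(q(342,228),.061),'tin',loc(q(588,357),.03),'tab',loc(q(397,432),.055),'loupe',loc(q(192,472),.03),'spare',loc(q(122,317),.023))
    else:
        q=lambda x,y:[[x/5+255,y/5+170]]
        print('post',loc(q(554,40),.062),'puck',loc(q(417,210),.043),'ring',loc(q(434,137),.061),'tin',loc(q(616,357),.03))
E
```

```text
top 0.2858144968279187 [ 0.54417066 -0.11595194] res mm [[0.9, -0.4], [0.4, 0.5], [-0.4, 1.3], [-1.0, -1.4]]
post [[121.0, -39.3]] pivot [[66.7, -38.9]] puck [[-1.3, -0.2]] ring [[36.4, -1.8]] tin [[-49.0, -98.4]] tab [[-60.3, -1.1]] loupe [[-51.9, 95.6]] spare [[28.9, 109.2]]
scene 0.29949443306518025 [ 0.53982651 -0.12040699] res mm [[-0.8, -0.3], [-1.6, -0.1], [0.8, 0.9], [1.6, -0.5]]
post [[123.4, -40.4]] puck [[5.4, 0.3]] ring [[35.8, -0.2]] tin [[-50.9, -96.9]]
```

Emit:
{"api": "arm_command", "payload": {"deltas": [0,0,-0.7,0.213,-0.378,0.02,0,0,0,-0.7,0.213,-0.378,0.02,0,0,0,-0.7,0.213,-0.378,0.02,0,0,0,-0.7,0.213,-0.378,0.02,0,0,0,-0.7,0.213,-0.378,0.02,0,0,0,-0.7,0.213,-0.378,0.02,0,0,0,-0.7,0.213,-0.378,0.02,0,0,0,-0.7,0.213,-0.378,0.02,0,0,0,-0.7,0.213,-0.378,0.02,0,0,0,-1,0.208,-0.725,0.02,0,0,0,-1,0.208,-0.725,0.02,0,0,0,-1,0.208,-0.725,0.02,0,0,0,-1,0.208,-0.725,0.02,0,0,0,-1,0.208,-0.725,0.02,0,0,0,-1,0.208,-0.725,0.02,0,0,0,-1,0.208,-0.725,0.02,0,0,0,-1,0.208,-0.725,0.02,0,0,0,-1,0.208,-0.725,0.02,0]}}

```text
clock: 1.9
position: [0.4445, -0.1477, 0.2656]
ee_rot: [-2.611, -1.746, 0.001]
force: [-0.4, 1.4, 0.7]
width: 0.002
gripper_force: 0.0
```

Emit:
{"api": "arm_command", "payload": {"deltas": [0,0,-0.57,0,0,0,0,0,0,-0.57,0,0,0,0,0,0,-0.57,0,0,0,0,0,0,-0.57,0,0,0,0,0,0,-0.57,0,0,0,0,0,0,-0.57,0,0,0,0,0,0,-0.57,0,0,0,0,0,0,-0.57,0,0,0,0]}}

```text
clock: 2.7
position: [0.4451, -0.1454, 0.2655]
ee_rot: [-3.108, -0.459, 0.001]
force: [0.1, 0.1, -0.4]
width: 0.003
gripper_force: 0.0
```

```bash
python3 - <<'E'
from h import *
from cell import sensors
from scipy.spatial.transform import Rotation as Ro
s=sensors.observe();R=Ro.from_rotvec(s['ee_rot']).as_matrix();print(s['clock'],s['position'],np.arctan2(R[1,1],R[0,1]),R[:,2],s['joints'],s['force'])
c=optics.calibration('wrist');im=optics.get_image('wrist');cv2.imwrite('pics/w0.png',im)
np.save('w0.npy',c,allow_pickle=True)
E
```

```text
2.7 [ 0.44510105 -0.14535953  0.26554717] -1.277688759242482 [-4.54293747e-04  3.03535507e-04 -9.99999851e-01] [-0.53525602  0.18642191  0.87917344  1.95783817 -0.1635996   1.07024984
 -0.86323915] [ 0.07441678  0.12163342 -0.4005449 ]
```

View pics/w0.png

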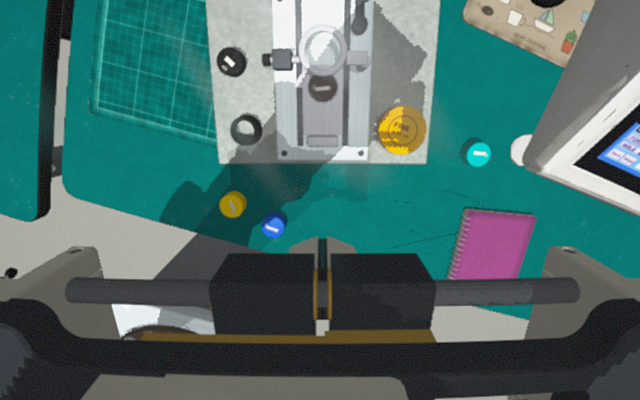

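The wrist view shows the fixture square to the image: tab top at about (322,140), puck (322,88), ring (323,48), and the plate's near edge at row 161. I'll enlarge it to refine these positions.

```bash
python3 - <<'E'
import cv2
cv2.imwrite('pics/w0c.png',cv2.resize(cv2.imread('pics/w0.png')[0:170,205:435],None,fx=3.4,fy=3.4,interpolation=cv2.INTER_CUBIC))
E
```

```text
(no output)
```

View pics/w0c.png

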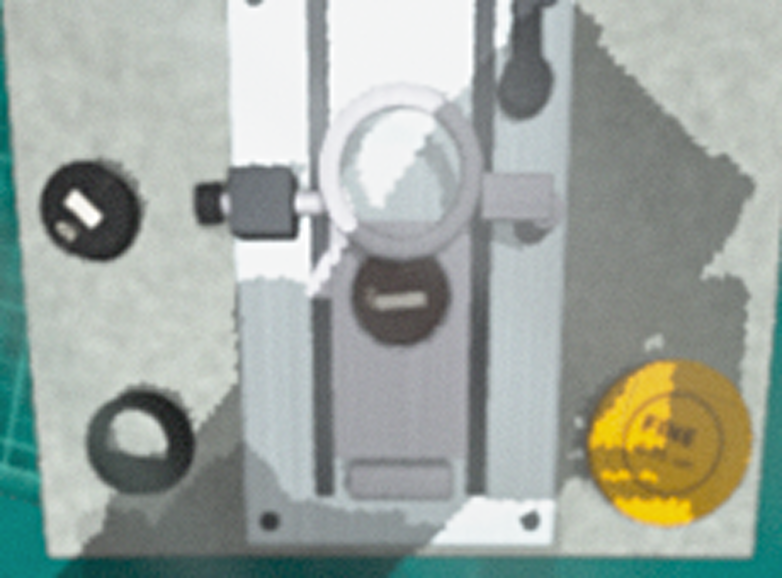

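```bash
python3 - <<'E'
from h import *
P=lambda x,y,z:plane('wrist',[[x/3.4+205,y/3.4]],z)[0]
M=np.array([[-90,60],[-90,-60],[35,0],[0,0],[-67,18],[-67,-18],[69,-42]])/1e3
W=np.array([P(249,543,.012),P(556,543,.012),P(402,170,.061),P(400,298,.043),P(346,497,.055),P(454,497,.055),P(525,85,.036)])
th,t,R,r=fit(M,W);print(th,t,(r*1e3).round(1).tolist())
E
```

```text
0.295483710356927 [ 0.54571956 -0.11722009] [[1.8, -1.0], [1.1, 0.4], [0.4, -0.5], [-1.3, -0.3], [0.9, 0.9], [1.0, 0.2], [-3.9, 0.3]]
```

Emit:
{"api": "arm_command", "payload": {"deltas": [0,0,0,0.001,-0.002,-0.216,0,0,0,0,0.001,-0.002,-0.216,0,0,0,0,0.001,-0.002,-0.216,0,0,0,0,0.001,-0.002,-0.216,0,0,0,0,0.001,-0.002,-0.216,0,0,0,0,0.001,-0.002,-0.216,0,0,0,0,0.011,0.001,-0.216,0,0,0,0,0.021,0.004,-0.216,0,0,0,0,0.026,0.006,-0.216,0,0,0,0,0.031,0.007,-0.216,0]}}

```text
clock: 3.75
position: [0.4766, -0.1393, 0.0506]
ee_rot: [3.109, 0.451, 0.001]
force: [-3.6, -2.0, 2.2]
width: 0.009
gripper_force: 2.2
```

```bash
python3 - <<'E'
from h import *
from cell import sensors
s=sensors.observe();d=np.array(s['position'][:2])-[.5445,-.1172];th=.295
print('local',d@[np.cos(th),np.sin(th)],d@[-np.sin(th),np.cos(th)],s['position'],s['force'])
E
```

```text
local -0.07137573299153828 -0.0013900599291738981 [ 0.47661169 -0.13928178  0.05056819] [-3.61901926 -1.97114179  2.20489029]
```

Emit:
{"api": "arm_command", "payload": {"deltas": [0,0,0,0.01,0.003,0,0,0,0,0,0.02,0.006,0,0,0,0,0,0.03,0.009,0,0,0,0,0,0.04,0.012,0,0,0,0,0,0.05,0.016,0,0,0,0,0,0.05,0.016,0,0,0,0,0,0.05,0.016,0,0]}}

```text
clock: 4.45
position: [0.5254, -0.1243, 0.0499]
ee_rot: [3.109, 0.448, -0.002]
force: [-5.5, -3.9, 0.3]
width: 0.009
gripper_force: 2.7
```

```bash
python3 - <<'E'
from h import *
from cell import sensors
s=sensors.observe();d=np.array(s['position'][:2])-[.5445,-.1172];th=.295
print('local',d@[np.cos(th),np.sin(th)],d@[-np.sin(th),np.cos(th)],s['position'],s['force'])
E
```

```text
local -0.02037833808429734 -0.0012044156274727802 [ 0.52535213 -0.12427718  0.04985461] [-5.50027121 -3.86813102  0.28190169]
```

Emit:
{"api": "arm_command", "payload": {"deltas": [0,0,0,-0.04,-0.012,0,0,0,0,0,-0.08,-0.024,0,0,0,0,0,-0.08,-0.024,0,0,0,0,0,-0.08,-0.024,0.1,0,0,0,0,-0.08,-0.024,0.18,0,0,0,0,-0.08,-0.024,0.18,0,0,0,0,-0.08,-0.024,0.18,0,0,0,0,-0.08,-0.024,0.18,0]}}

```text
clock: 5.25
position: [0.4489, -0.1482, 0.2341]
ee_rot: [3.108, 0.449, 0.013]
force: [0.3, 0.1, 0.1]
width: 0.004
gripper_force: 0.0
```

```bash
python3 - <<'E'
from h import *
from cell import sensors
s=sensors.observe();print(s['clock'],s['position'],s['force'])
im=optics.get_image('wrist');cv2.imwrite('pics/w1.png',im)
cv2.imwrite('pics/w1c.png',cv2.resize(im[0:200,190:450],None,fx=3,fy=3,interpolation=cv2.INTER_CUBIC))
E
```

```text
5.25 [ 0.44890004 -0.14816861  0.23414665] [0.28958984 0.07336521 0.06797789]
```

View pics/w1c.png

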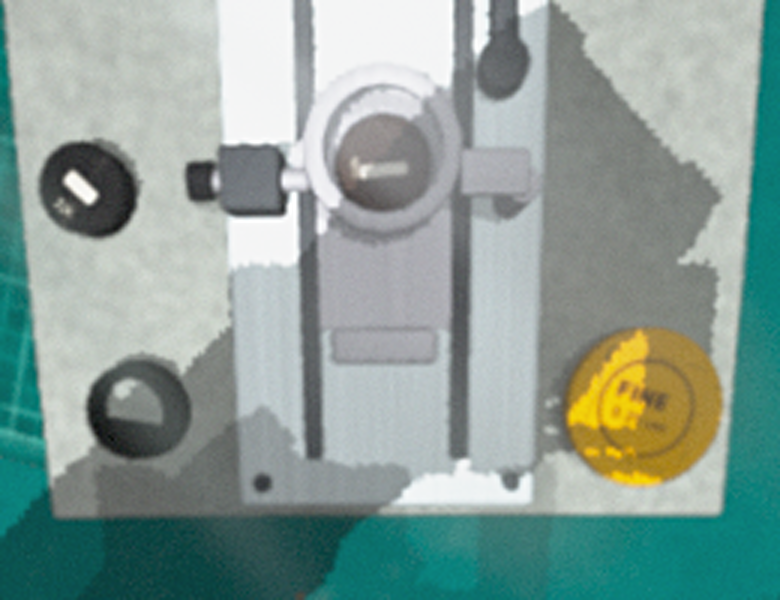

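The crop shows the shuttle latched: the puck sits under the ring at (384,165), the pin is behind the tooth, and the loupe, spare puck and tin haven't moved. Next I'll work out the keeper sweep, with the tool face following the arc.

```bash
python3 - <<'E'
import numpy as np
c,s=np.cos(.295),np.sin(.295);R=np.array([[c,-s],[s,c]]);t=np.array([.5445,-.1172])
cur=np.array([.4489,-.1482])
def W(f,back):
    f=np.radians(f);return t+R@(np.array([.069,-.042])+.055*np.array([np.cos(f),np.sin(f)])+back*np.array([np.sin(f),-np.cos(f)]))
a=W(0,.0405);print('start',a,a-cur)
for f in range(0,97,6): print(f,round(f/90,3),(W(f,.0155)-a).round(3))
E
```

```text
start [ 0.6871295  -0.16008444] [ 0.2382295  -0.01188444]
0 0.0 [-0.007  0.024]
6 0.067 [-0.008  0.03 ]
12 0.133 [-0.009  0.036]
18 0.2 [-0.01   0.042]
24 0.267 [-0.013  0.047]
30 0.333 [-0.016  0.052]
36 0.4 [-0.019  0.057]
42 0.467 [-0.023  0.062]
48 0.533 [-0.027  0.066]
54 0.6 [-0.032  0.07 ]
60 0.667 [-0.037  0.073]
66 0.733 [-0.042  0.075]
72 0.8 [-0.048  0.077]
78 0.867 [-0.054  0.079]
84 0.933 [-0.06  0.08]
90 1.0 [-0.066  0.08 ]
96 1.067 [-0.072  0.079]
```

Emit:
{"api": "arm_command", "payload": {"deltas": [0,0,-1,0.238,-0.012,0,0,0,0,-1,0.238,-0.012,0,0,0,0,-1,0.238,-0.012,0,0,0,0,-1,0.238,-0.012,0,0,0,0,-1,0.238,-0.012,0,0,0,0,-1,0.238,-0.012,0,0,0,0,-1,0.238,-0.012,0,0,0,0,-1,0.238,-0.012,0,0,0,0,-1,0.238,-0.012,0,0,0,0,-1,0.238,-0.012,0,0,0,0,-1,0.238,-0.012,0,0,0,0,-1,0.238,-0.012,0,0,0,0,-1,0.238,-0.012,0,0]}}

```text
clock: 6.6
position: [0.6838, -0.1594, 0.2286]
ee_rot: [2.518, -1.878, -0.002]
force: [-0.4, 0.3, -0.0]
width: 0.002
gripper_force: 0.0
```

```bash
python3 - <<'E'
from h import *
from cell import sensors
s=sensors.observe();print(s['clock'],s['position'],s['joints'],s['force'])
cv2.imwrite('pics/w2.png',optics.get_image('scene'))
cv2.imwrite('pics/w2c.png',cv2.resize(cv2.imread('pics/w2.png')[80:280,240:500],None,fx=3,fy=3,interpolation=cv2.INTER_CUBIC))
E
```

```text
6.6 [ 0.68384171 -0.15938295  0.22855002] [-0.43315503  0.82010623  1.16200577  1.43494223 -0.75256015  1.37509758
 -2.09944002] [-0.44598665  0.31686294 -0.0494466 ]
```

View pics/w2c.png

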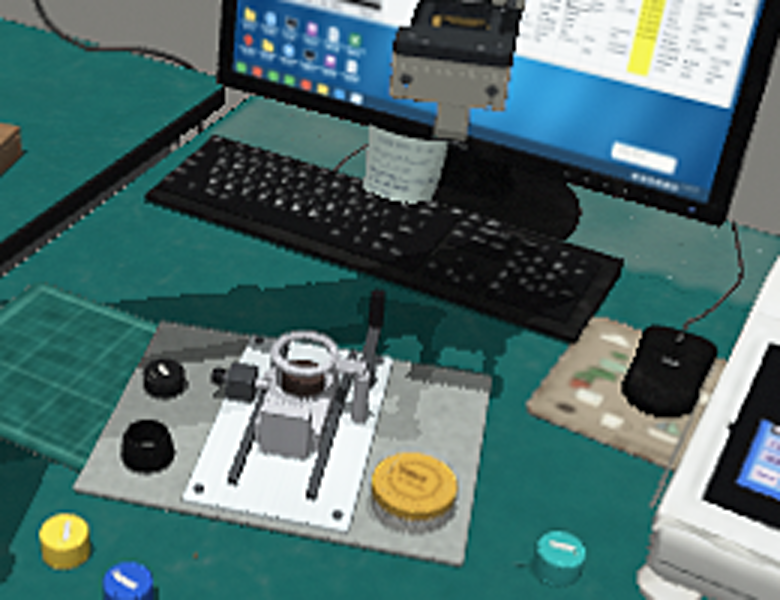

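The scene shows the shuttle latched, the keeper post at crop (376,308), and the gripper clear above it. I'll descend.

Emit:
{"api": "arm_command", "payload": {"deltas": [0,0,0,0,0,-0.05,0,0,0,0,0,0,-0.1,0,0,0,0,0,0,-0.15,0,0,0,0,0,0,-0.17,0,0,0,0,0,0,-0.17,0,0,0,0,0,0,-0.17,0]}}

```text
clock: 7.25
position: [0.6848, -0.1605, 0.0617]
ee_rot: [-2.516, 1.881, -0.003]
force: [0.4, -0.3, 1.4]
width: 0.004
gripper_force: 0.0
```

```bash
python3 - <<'E'
from cell import sensors
s=sensors.observe();print(s['clock'],s['position'],s['ee_rot'],s['joints'],s['force'])
E
```

```text
7.25 [ 0.68481874 -0.16054084  0.06170028] [-2.51616546  1.88100952 -0.00330848] [-0.39743539  0.97200087  1.03399345  1.58925338 -0.90711869  1.12121523
 -1.98867163] [ 0.35487313 -0.31726553  1.35244812]
```

Emit:
{"api": "arm_command", "payload": {"deltas": [0,0,0,-0.004,0.012,0,0,0,0,0,-0.007,0.024,0,0,0,0,0.067,-0.008,0.03,0,0,0,0,0.133,-0.009,0.036,0,0,0,0,0.2,-0.01,0.042,0,0,0,0,0.267,-0.013,0.047,0,0,0,0,0.333,-0.016,0.052,0,0,0,0,0.4,-0.019,0.057,0,0,0,0,0.467,-0.023,0.062,0,0,0,0,0.533,-0.027,0.066,0,0]}}

```text
clock: 8.25
position: [0.6576, -0.0922, 0.0613]
ee_rot: [-3.065, 0.687, -0.004]
force: [-0.0, -0.8, -1.0]
width: 0.004
gripper_force: 0.5
```

```bash
python3 - <<'E'
from h import *
from cell import sensors
s=sensors.observe();print(s['clock'],s['position'],s['ee_rot'],s['joints'],s['force'])
cv2.imwrite('pics/w3c.png',cv2.resize(optics.get_image('scene')[120:280,240:460],None,fx=3,fy=3,interpolation=cv2.INTER_CUBIC))
E
```

```text
8.25 [ 0.65756447 -0.09220288  0.06127093] [-3.06492543  0.68724867 -0.00366521] [-0.44970281  0.8375883   0.85843605  1.69644954 -0.7523252   0.96768766
 -1.31594988] [-0.00882732 -0.81024358 -1.00037341]
```

View pics/w3c.png

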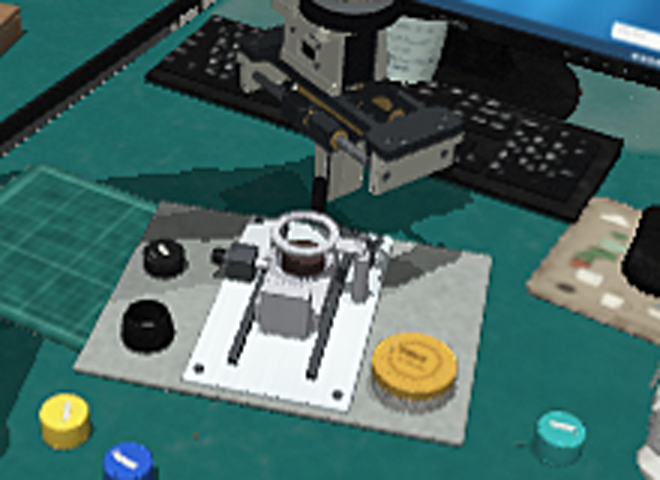

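The post (crop (320,195)) is turning with the fingers. I'll continue to the stop.

Emit:
{"api": "arm_command", "payload": {"deltas": [0,0,0.067,-0.005,0.004,0,0,0,0,0.133,-0.01,0.007,0,0,0,0,0.2,-0.015,0.009,0,0,0,0,0.267,-0.021,0.011,0,0,0,0,0.333,-0.027,0.013,0,0,0,0,0.4,-0.033,0.014,0,0,0,0,0.46,-0.038,0.014,0,0,0,0,0.46,-0.038,0.014,0,0,0,0,0.46,-0.038,0.014,0,0]}}

```text
clock: 9.2
position: [0.6231, -0.0784, 0.0616]
ee_rot: [3.11, 0.431, 0.013]
force: [11.6, 0.4, -6.8]
width: 0.007
gripper_force: 6.6
```

```bash
python3 - <<'E'
from cell import sensors
import numpy as np
s=sensors.observe();d=np.array(s['position'][:2])-[.5445,-.1172];th=.295
print('local',d@[np.cos(th),np.sin(th)],d@[-np.sin(th),np.cos(th)],s['force'],s['joints'])
E
```

```text
local 0.08645835759807341 0.014281848572897483 [11.64988148  0.41187488 -6.82717801] [-0.39647669  0.72096069  0.67930203  1.79208851 -0.59501653  0.8347913
 -0.72378165]
```

11.6 N of resistance at the expected post position means the keeper is on its stop. I'll back off along +x, lift, and check.

Emit:
{"api": "arm_command", "payload": {"deltas": [0,0,0,0.02,0.006,0,0,0,0,0,0.038,0.012,0,0,0,0,0,0.038,0.012,0,0,0,0,0,0.038,0.012,0.05,0,0,0,0,0.038,0.012,0.1,0,0,0,0,0.038,0.012,0.15,0,0,0,0,-0.01,0.012,0.19,0,0,0,0,-0.06,0,0.19,0,0,0,0,-0.11,-0.02,0.19,0,0,0,0,-0.15,-0.05,0.19,0,0,0,0,-0.15,-0.05,0.19,0,0,0,0,-0.15,-0.05,0.19,0]}}

```text
clock: 10.4
position: [0.4665, -0.1307, 0.2503]
ee_rot: [-3.11, -0.424, -0.002]
force: [-0.0, 0.7, 0.1]
width: 0.003
gripper_force: 0.0
```

```bash
python3 - <<'E'
from h import *
from cell import sensors
s=sensors.observe();print(s['clock'],s['position'],s['force'])
a=optics.get_image('wrist')[0:220,180:460];b=optics.get_image('scene')[170:275,255:410]
f=lambda i,w:cv2.resize(i,(w,int(i.shape[0]*w/i.shape[1])),interpolation=cv2.INTER_CUBIC)
a,b=f(a,400),f(b,400);h=max(len(a),len(b));pad=lambda i:np.pad(i,((0,h-len(i)),(0,0),(0,0)))
cv2.imwrite('pics/end.png',np.hstack([pad(a),pad(b)]))
E
```

```text
10.4 [ 0.46650664 -0.13072251  0.25025443] [-0.0008521   0.71836641  0.08290676]
```

View pics/end.png

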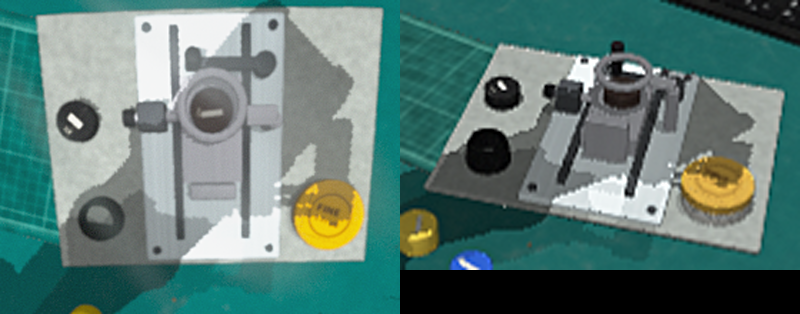

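The keeper now lies fully across in front of the shuttle: its bar runs from (263,62) to (192,58) and is parallel to the plate's far edge. The puck is under the ring at (212,112), and the loupe, spare puck and tin are where they were. I'll hand in.

```bash
python3 -c "
from cell import arm
print(arm.sign_off())"
```

```text
the job is handed in; nothing more can be done
None
```

The job is handed in at about 10.5 s: the shuttle is latched with its puck seated under the ring, the keeper is fully across in front of it, and the loupe, spare puck and paste tin look unmoved in the final pictures.

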